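# Unscrew the biscuit jar in its brace

### The job

Bring the square biscuit jar along the counter, hardly lifting it, into the wooden brace, under its lips, until it stands on the counter fully home against the back. Then, with the jar braced there, unscrew its tight cap (counter-clockwise seen from above, about a sixth of a turn), stop turning once the threads come free, and lift the cap straight up. Finish while still holding the cap level just above the open mouth of the jar, clear of the glass by no more than a few centimetres; leave the other things on the counter alone.

Things in the scene. Friction and masses are not known exactly. Their poses are not given: they have to be found in the camera images.
- jar: Square clear-glass jar of pale biscuits, loose on the counter, 0.3 to 0.6 kg. Body 60 x 60 mm, 62 mm high, flat shoulder; round neck 37 mm in diameter (lugs near its top) up to the mouth at 90 mm. Origin: centre of its underside; z up; x, y square to its sides (any side may enter first). Dragged by its top without lifting a little, it tips.
- cap: Round knurled brass-coloured twist-off cap on the square jar, 54 mm in diameter, 20 mm high; up-down play 1.5 mm. Origin: centre of its skirt's lower edge; z up. Closed, it sits on the jar's axis with its origin 80 mm, its top 100 mm above the jar's underside. Three lugs inside catch under three lugs of the neck: it cannot be lifted off until turned far enough.
- thread (a joint): How far the cap is unscrewed on the jar, rad: 0 closed, growing counter-clockwise from above. Takes 0.5 N m all the way; the cap does not rise. Some 0.07 rad of play before it starts, and the jar turns up to 0.07 rad before the brace stops it. The cap is free to lift from 1.05 rad to 1.8 rad; beyond that the next lugs catch it again. With the cap off, the value stays.
- brace: Wooden brace fixed to the counter: slot open to its own -x, 64 mm wide, between cheeks 74 mm high (x -56 to +31 mm, where the back wall is), with a flared mouth 105 mm wide at x -92 mm. Lips on the cheeks reach over the jar's shoulder, 68.5 to 74.5 mm up, 48 mm apart: neck passes, cap stays above. Origin: on the counter, under the jar's centre when home (within 1 mm). The way in is along +x.
- round_jar: Bystander: round amber jar, 72 mm in diameter, 115 mm high, loose. Origin: centre of its underside.
- cake_tub: Bystander: clear tub of cupcakes, 134 x 104 mm, 49 mm high, loose. Origin: centre of its underside.
- vase: Bystander: low green glass with flowers, glass 68 mm in diameter and 80 mm high, flowers up to 145 mm, loose. Origin: centre of its underside.
There are look-alikes about, which are no part of the job. Of the things that look like the brace, the largest one is meant.

How it is judged:
By the outcome, as a careful person would: the job done as asked, in the order asked, and still so for the second after the job is handed in, while the arm keeps its last pose, push and grip.
It also fails if it takes over 61 s, if anything falls off the work surface, if the arm or the gripper's body presses on something with over 40 N, if the wrist force passes 120 N, or if a joint passes its speed limit or range.

### The arm

A 6-joint arm with a two-finger parallel gripper is mounted at the origin on the work surface. World frame = base frame: x ahead of the robot, y to its left, z up, the work surface at z = 0. Lengths are in mm, angles in rad, forces in N, time in s.
With the tool pointing down it reaches from about 275 to 1000 mm from the base axis. Payload 8.4 kg.
Tool frame: the origin (TCP) lies at the very end of the fingers, on their centre line; the grasp point (between the pads) lies 19 mm behind it; z points along the fingers, y is the line along which they close (so a half turn about z gives the same grasp; the last joint's range is limited). The gripper opens to 85 mm and grips with 20 to 120 N. Pads are 22 mm wide; open, the fingers measure 114 mm over their backs; the gripper's body (76 mm by 85 mm) begins 54 mm behind the grasp point. The pads swing forward as they close: fully open they stand 13 mm farther back than shut.
Start: joints at [-1.155, 0.353, 1.633, -0, 1.155, -0.002], TCP at [253.593, -571.243, 231.281] pointing down, gripper open.
Joint ranges: [-2.63, 2.63], [-0.92, 2.1], [0.06, 2.66], [-1.3, 4.44], [0, 2.69], [-3.02, 3.02]. Speed limits (rad/s): [2.22, 2.22, 2.79, 3.14, 3.14, 3.14].

### API

Orientations are given as [roll, pitch, yaw] about the fixed x, y, z axes, in that order (R = Rz(yaw) Ry(pitch) Rx(roll)).
In Python, from rig import r, vision gives the robot as it stands. The module is installed in compiled form; this text tells all that it offers.
- The arm moves only by the tool play_rows, never from a script. Its argument "steps" is a list of rows, each an object with "delta_pos": the shift along the tool's x, y, z in cm, a list of three; "yaw": the turn about the tool's z in rad; "jaw": the opening in per cent of the stroke, from 0 (shut) to 100 (fully open). A call has exactly 8 rows; each row is the pose to reach, as a shift and turn from the pose commanded when the call began, along the tool's axes at that moment; what a row does not reach only later rows make up. A row lasts 1/10 s, in which the tool goes at most 50 mm and 8.59 degrees, less where a joint would pass 70% of its speed; a pose out of reach is approached as far as the arm can. A call with a gripper value outside its range is refused whole. The fingers move at their own pace and stop on an object; "grip_force" is the grip in N (left out, the last holds). Time passes only in rows, so rows that repeat a pose let the fingers close, or fill a call up. It gives the time, the measured TCP pose, the force, the opening and the grip force at its end, in the units of the state.
- r.sense(): the state, without advancing time (a new reading comes with each control period).
- vision.grab_frame(name): name is "scene" or "top"; returns (picture, depth): 384x512x3 uint8, red, green, blue; 384x512 float32, mm along the optical axis (not along the pixel's ray), 0 where there is no reading.
- vision.calibration(name): a dict with "mtx" (3x3 intrinsics, pixels), "k1" (the pictures are not rectified: a ray, as slopes to the right and down, at radius r is drawn at 1 + k1 r^2 times it, then the intrinsics apply), "extrinsics" (4x4, takes a point from camera to world coordinates). Camera axes: x right, y down, z forward; pixel columns grow to the right and rows downward; lengths in mm; the calibration is good to about 2 mm. A picture is of the moment at which its call begins. calibration takes no time and is no camera call.
- r.sign_off(): hands the job in; it is judged then, once.
Trained networks look in the newest picture that a camera, given by its name, has taken for a name from the list of things; names that differ only in an ending like _2 or _b are one class to them, and where a whole thing is asked for, a point or a joint stands for the part that bears it (a point fixed in the world has none). Each returns a list of dicts, best first, with "conf" (0 to 1); they miss things now and then, are a little off and sometimes report something else, mostly with a low value. They report only what shows in the picture. A call takes as long as a camera call. They do not tell look-alikes from the thing itself.
- vision.cut_out(camera, thing): "region" (384x512 bool, what is visible of it) and "uv" ([column, row] in pixels, amid what is visible of it).
- vision.landmark_of(camera, thing): "uv" ([column, row] in pixels: a listed point, or the origin of a listed thing).
The state is a dict: "clock": time; "qpos": joint angles; "qvel": joint speeds; "joint_efforts": joint torques, N m; "eef_pos": TCP position; "tcp_rot": TCP orientation; "contact_force": force on the tool from outside, world axes, zero at the start; "wrist_torque": the same for the moment, N m; "opening": opening from 0.0 (shut) to 1.0 (fully open); "grasp_force": force on a finger pad.
Only numpy, scipy, OpenCV 4.12 (cv2) and the standard library are available. Lean on these libraries where they do the work, as an engineer would, in place of code of your own. Each camera call takes 0.05 s, during which the arm holds its last target. There are 200 camera calls.

## Working session

There is one attempt and no reset: what is moved stays moved. The work goes in short steps, Python scripts to look and compute and a tool call to move; the robot and the scene stay as the last step left them, time stands still between calls to the robot, and variables do not carry over. Pictures are saved under pics/ and viewed, at most 10 in all, crops included, and the job is handed in when it is done.

Besides the shell and the picture viewer there is one more tool, called after "Emit:" by a JSON object that holds its "api" and its "payload", one argument or row to a line. play_rows: Moves the arm, as the interface text tells. Its arguments: {"type":"object","properties":{"steps":{"type":"array"},"grip_force":{"type":"number"}},"required":["steps"]}

```bash
mkdir -p pics
cat > h.py <<'E'
import numpy as np, cv2
from rig import r, vision
from scipy.spatial.transform import Rotation as R
def world(cam, uv, d):
    c=vision.calibration(cam); K=np.array(c["mtx"]); T=np.array(c["extrinsics"])
    uv=np.atleast_2d(uv).astype(float); d=np.atleast_1d(d)
    p=np.c_[(uv[:,0]-K[0,2])/K[0,0],(uv[:,1]-K[1,2])/K[1,1]]
    q=p.copy()
    for _ in range(10): q=p/(1+c["k1"]*(q**2).sum(1,keepdims=True))
    X=np.c_[q,np.ones(len(q))]*d[:,None]
    return X@T[:3,:3].T+T[:3,3]
def onplane(cam,uv,z):
    a=world(cam,uv,np.full(len(np.atleast_2d(uv)),1.)); T=np.array(vision.calibration(cam)["extrinsics"]); o=T[:3,3]
    return o+(a-o)*((z-o[2])/(a[:,2]-o[2]))[:,None]
def cloud(cam,depth,mask=None):
    m=(depth>0) if mask is None else (mask&(depth>0))
    v,u=np.nonzero(m); return world(cam,np.c_[u,v],depth[v,u])
E
python3 - <<'E'
from h import *
for c in ("scene","top"):
    im,d=vision.grab_frame(c); np.savez(f"{c}0.npz",im=im,d=d)
    cv2.imwrite(f"pics/{c}0.png",im[:,:,::-1])
    T=np.array(vision.calibration(c)["extrinsics"]); print(c,T.round(3).tolist(),vision.calibration(c)["mtx"],vision.calibration(c)["k1"])
    for t in ("jar","cap","brace","round_jar","cake_tub","vase"):
        for o in vision.cut_out(c,t)[:3]:
            P=cloud(c,d,o["region"]); print(c,t,round(o["conf"],2),np.round(o["uv"]),np.median(P,0).round(),np.percentile(P,[2,98],axis=0).round().tolist())
        for o in vision.landmark_of(c,t)[:2]: print("   lm",round(o["conf"],2),np.round(o["uv"],1),onplane(c,o["uv"],80 if t=="cap" else 0).round(1))
s=r.sense(); print({k:np.round(v,3).tolist() for k,v in s.items()})
E
```

```text
scene [[0.705, 0.474, -0.528, 1235.632], [0.709, -0.459, 0.536, -615.302], [0.011, -0.752, -0.659, 844.374], [0.0, 0.0, 0.0, 1.0]] [[449.31679295   0.         256.4866457 ]
 [  0.         449.31679295 195.93703418]
 [  0.           0.           1.        ]] 0.02977963861792746
scene jar 0.75 [249. 154.] [447. 142.  46.] [[416.0, 120.0, 6.0], [471.0, 190.0, 70.0]]
   lm 0.97 [248. 162.] [[428.  164.5   0. ]]
scene cap 0.56 [249. 138.] [437. 151.  99.] [[409.0, 132.0, 83.0], [458.0, 181.0, 104.0]]
   lm 0.79 [246.5 144.4] [[439.2 147.6  80. ]]
scene brace 0.93 [254. 269.] [ 761. -139.   38.] [[692.0, -195.0, -0.0], [812.0, -86.0, 57.0]]
scene brace 0.64 [342. 238.] [841.  63.  38.] [[777.0, 24.0, 3.0], [890.0, 122.0, 56.0]]
   lm 0.82 [343.1 248.3] [[853.8  86.    0. ]]
   lm 0.81 [270.4 223. ] [[663.5  19.8   0. ]]
   lm 0.28 [248.5 160.7] [[424.2 170.3   0. ]]
scene cake_tub 0.59 [146. 277.] [ 613. -340.   48.] [[538.0, -390.0, 6.0], [669.0, -277.0, 51.0]]
   lm 0.83 [145.4 283.2] [[ 598.3 -331.1   -0. ]]
scene vase 0.68 [318. 139.] [549. 331.  61.] [[513.0, 315.0, -0.0], [570.0, 401
[... 1062 characters left out ...]
81.] [[503.0, 316.0, 7.0], [563.0, 378.0, 145.0]]
   lm 0.69 [185.2 159.5] [[729.6 237.8   0. ]]
   lm 0.58 [204.  255.2] [[429.8 163.5   0. ]]
   lm 0.87 [362.4 205.2] [[ 597.9 -324.7    0. ]]
top vase 0.78 [141. 217.] [533. 339.  81.] [[503.0, 316.0, 5.0], [565.0, 377.0, 145.0]]
   lm 0.95 [146.3 219.4] [[534.8 347.7   0. ]]
{'clock': 1.3, 'qpos': [-1.155, 0.353, 1.633, 0.0, 1.155, -0.002], 'qvel': [0.002, -0.001, 0.0, -0.002, -0.0, -0.0], 'joint_efforts': [0.0, -60.516, -34.244, -0.0, 0.001, -0.0], 'eef_pos': [253.582, -571.262, 231.286], 'tcp_rot': [3.142, -0.0, 0.418], 'contact_force': [-0.209, 0.162, -0.498], 'wrist_torque': [0.008, 0.023, -0.023], 'grasp_force': 0.0, 'opening': 1.005}
```

View pics/top0.png

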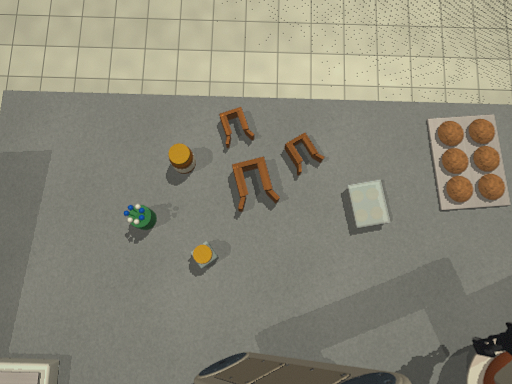

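View pics/scene0.png

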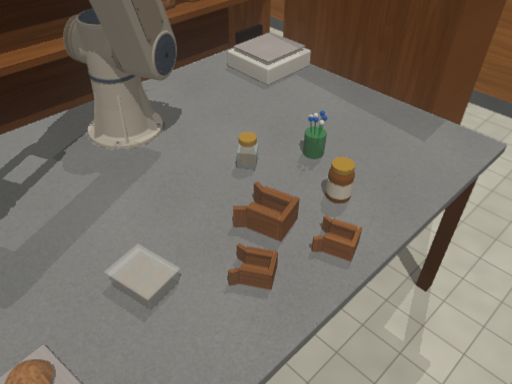

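The top view shows the large brace at about (252,180), with its mouth pointing down in the image, towards the robot. The square jar is at (203,254), turned roughly 30–40°. The two small braces, at (237,125) and (303,152), are look-alikes. Next I'll measure the brace and the jar more finely.

Run:
```python
from h import *
S=3
out=[]
for c in ("scene","top"):
    z=np.load(f"{c}0.npz"); P=cloud(c,z["d"])
    for (x0,y0) in ((665,20),(430,155)):
        w=100
        m=(abs(P[:,0]-x0)<w)&(abs(P[:,1]-y0)<w)&(P[:,2]>8)
        Q=P[m]; img=np.zeros((2*w*S//2,2*w*S//2,3),np.uint8)
        for p in Q:
            # image: x up, y left ; 1.5 px/mm
            u=int((w-(p[1]-y0))*1.5); v=int((w-(p[0]-x0))*1.5)
            h=p[2]; col=(255,255,255) if h>88 else (0,255,255) if h>78 else (0,255,0) if h>66 else (255,100,0) if h>55 else (0,0,160)
            cv2.circle(img,(u,v),1,col,-1)
        for k in range(0,200,20): cv2.putText(img,"",(0,0),0,1,(0,0,0)); cv2.line(img,(0,int(k*1.5)),(4,int(k*1.5)),(200,200,200)); cv2.line(img,(int(k*1.5),0),(int(k*1.5),4),(200,200,200))
        out.append(img)
        print(c,x0,len(Q))
cv2.imwrite("pics/ortho.png",np.vstack([np.hstack(out[:2]),np.hstack(out[2:])]))
im=np.load("top0.npz")["im"]
cv2.imwrite("pics/crop.png",np.hstack([cv2.resize(im[140:220,212:292,::-1],(400,400),interpolation=cv2.INTER_CUBIC),cv2.resize(im[215:295,163:243,::-1],(400,400),interpolation=cv2.INTER_CUBIC)]))
```

```text
scene 665 2310
scene 430 691
top 665 942
top 430 472
```

View pics/ortho.png

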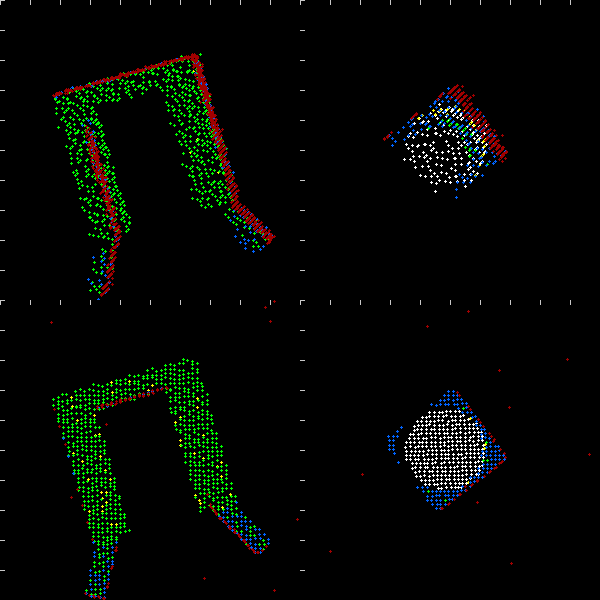

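View pics/crop.png

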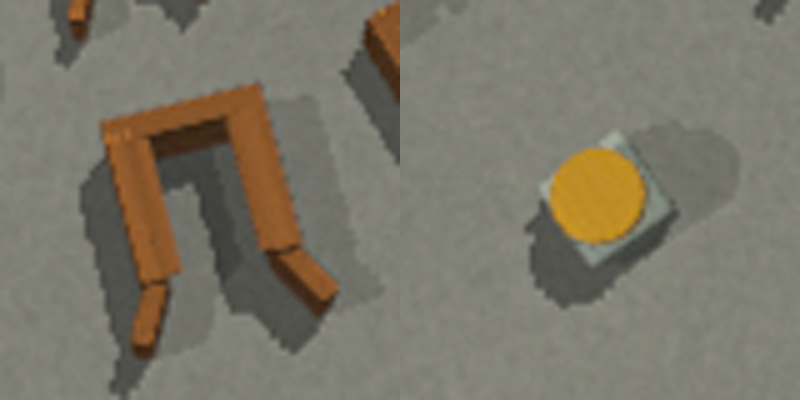

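Run:
```python
from h import *
for c in ("scene","top"):
    z=np.load(f"{c}0.npz"); P=cloud(c,z["d"])
    m=(abs(P[:,0]-665)<100)&(abs(P[:,1]-20)<100)
    G=P[m&(P[:,2]>64)&(P[:,2]<90)]; W=P[m&(P[:,2]>10)&(P[:,2]<60)]
    print(c,"z top",np.median(G[:,2]))
    best=None
    for a in np.radians(np.arange(5,25,.25)):
        Rm=np.array([[np.cos(a),np.sin(a)],[-np.sin(a),np.cos(a)]]); q=G[:,:2]@Rm.T
        x=np.percentile(q[:,0],[1,99]); y=np.percentile(q[:,1],[.7,99.3])
        if best is None or np.ptp(x)*np.ptp(y)<best[0]: best=(np.ptp(x)*np.ptp(y),a,x,y)
    _,a,x,y=best; Rm=np.array([[np.cos(a),np.sin(a)],[-np.sin(a),np.cos(a)]])
    q=G[:,:2]@Rm.T; yc=y.mean(); 
    front=q[(abs(q[:,1]-yc)>26)]; mid=q[(abs(q[:,1]-yc)<20)]
    L=q[(q[:,1]>yc)&(q[:,0]<x[1]-35)]; Rr=q[(q[:,1]<yc)&(q[:,0]<x[1]-35)]
    print(" yaw deg",np.degrees(a),"len",np.ptp(x),"wid",np.ptp(y),"front x",x[0],"backwall in",np.percentile(mid[:,0],3),"out",x[1])
    li,ri=np.percentile(L[:,1],2),np.percentile(Rr[:,1],98); print(" lip gap",li-ri,"mid by lips",(li+ri)/2,"by outer",yc)
    for xo in (x[0]+56, np.percentile(mid[:,0],3)-31): print("  origin",Rm.T@[xo,(li+ri)/2],Rm.T@[xo,yc])
    m=(abs(P[:,0]-430)<60)&(abs(P[:,1]-155)<60)
    C=P[m&(P[:,2]>94)]; (cc,rad)=cv2.minEnclosingCircle(C[:,:2].astype(np.float32)); print(" cap",C.mean(0),cc,rad)
    B=P[m&(P[:,2]>(54 if c=="top" else 8))&(P[:,2]<70)]
    B=B[np.hypot(B[:,0]-cc[0],B[:,1]-cc[1])<48]
    print(" jar rect",cv2.minAreaRect(B[:,:2].astype(np.float32)), len(B))
    # fit square
    from scipy.optimize import minimize
    for a in range(0):pass
    def f(t,ret=False):
        a=np.radians(t); Rm=np.array([[np.cos(a),np.sin(a)],[-np.sin(a),np.cos(a)]]); q=B[:,:2]@Rm.T
        return max(np.ptp(np.percentile(q[:,0],[1.5,98.5])),np.ptp(np.percentile(q[:,1],[1.5,98.5]))), (Rm.T@[np.percentile(q[:,0],[1.5,98.5]).mean(),np.percentile(q[:,1],[1.5,98.5]).mean()])
    ts=np.arange(0,90,1.); v=[f(t)[0] for t in ts]; i=int(np.argmin(v)); print(" jar yaw",ts[i],v[i],f(ts[i])[1])
```

```text
scene z top 73.71880583161908
 yaw deg 16.0 len 132.52613555273433 wid 115.36233108878422 front x 565.5542518618519 backwall in 646.6623802842696 out 698.0803874145862
 lip gap 46.907535247805214 mid by lips -160.89475280062766 by outer -163.7516287375057
  origin [641.82489849  16.66160754] [642.61236022  13.91540213]
  origin [636.16126802  15.03758763] [636.94872975  12.29138222]
 cap [434.28029879 155.88915999  99.80735409] (431.0411682128906, 158.2631072998047) 29.313129425048828
 jar rect ((433.5134582519531, 155.08544921875), (60.64973068237305, 64.97056579589844), 37.88671875) 440
 jar yaw 38.0 57.866485877574064 [434.65756766 155.10762391]
top z top 73.5741496112862
 yaw deg 14.999999999999998 len 132.25603454650638 wid 115.78510806710806 front x 566.2709790325907 backwall in 683.530751061465 out 698.5270135790971
 lip gap 48.85353122323893 mid by lips -149.4441822776978 by outer -151.07078771673972
  origin [639.74661015  16.70358534] [640.16760662  15.13240513]
  origin [668.97530545  24.53539064] [669.39630192  22.96421044]
 cap [430.130536   158.17149321  99.83398937] (430.4248046875, 158.2101593017578) 26.921396255493164
 jar rect ((430.136962890625, 158.17855834960938), (59.98078536987305, 59.92489242553711), 36.727535247802734) 130
 jar yaw 38.0 59.12383398951823 [430.0628668  158.10629133]
```

Run:
```python
from h import *
for c in ("scene","top"):
    z=np.load(f"{c}0.npz"); P=cloud(c,z["d"])
    m=(abs(P[:,0]-665)<100)&(abs(P[:,1]-20)<100)
    G=P[m&(P[:,2]>66)&(P[:,2]<80)][:,:2]; o=np.array([669.,24.]); a=np.radians(15)
    for it in range(4):
        Rm=np.array([[np.cos(a),np.sin(a)],[-np.sin(a),np.cos(a)]]); q=(G-o)@Rm.T
        edges={}
        def edge(sel,lo,hi,s,pc):
            xs=[];ys=[]
            for b in np.arange(lo,hi,8):
                k=sel&(q[:,0]>=b)&(q[:,0]<b+8)
                if k.sum()>5: xs.append(b+4); ys.append(np.percentile(q[k,1],pc))
            p=np.polyfit(xs,ys,1); return np.degrees(np.arctan(p[0])),np.mean(ys)
        e=[edge(q[:,1]>0,-52,40,0,97),edge(q[:,1]<0,-52,40,0,3),edge(q[:,1]>0,-52,20,0,4),edge(q[:,1]<0,-52,20,0,96)]
        a+=np.radians(np.mean([i[0] for i in e]))*0.7
    k=(abs(q[:,1])<18); back=np.percentile(q[:,0],99)
    k2=q[k&(q[:,0]>20)]
    print(c,np.degrees(a),np.round(e,2).tolist(),"wall in",np.percentile(k2[:,0],3),"out",np.percentile(k2[:,0],98))
```

```text
scene 15.977292805015447 [[-1.23, 48.91], [0.42, -49.71], [0.95, 24.64], [-0.05, -24.69]] wall in 32.81786290081285 out 48.62883235320121
top 16.079068973159377 [[-0.24, 49.22], [0.38, -47.7], [-0.44, 26.21], [0.53, -24.56]] wall in 31.128730520634786 out 46.25985264298659
```

```bash
cat >> h.py <<'E'
def to(x,y,z,yaw,cur=None):
    s=r.sense(); p,rot=(s["eef_pos"],s["tcp_rot"]) if cur is None else cur
    Rm=R.from_euler("xyz",rot).as_matrix()
    d=Rm.T@(np.array([x,y,z])-p)/10
    dy=-(yaw-rot[2]); dy=(dy+np.pi)%(2*np.pi)-np.pi
    print("clock",round(s["clock"],2),"delta_cm",d.round(2).tolist(),"yaw",round(dy,3)); return d,dy
E
python3 -c "
from h import *
to(431,157.5,180,2.225); to(431,157.5,77,2.225)"
```

```text
clock 1.3 delta_cm [45.78, -59.41, 5.13] yaw -1.807
clock 1.3 delta_cm [45.78, -59.41, 15.43] yaw -1.807
```

Emit:
{"api": "play_rows", "payload": {
  "steps": [
    {"delta_pos": [3.05, -3.95, 0], "yaw": -0.13, "jaw": 100},
    {"delta_pos": [6.1, -7.9, 0], "yaw": -0.26, "jaw": 100},
    {"delta_pos": [9.15, -11.9, 0], "yaw": -0.39, "jaw": 100},
    {"delta_pos": [12.2, -15.8, 0], "yaw": -0.52, "jaw": 100},
    {"delta_pos": [15.25, -19.8, 0], "yaw": -0.65, "jaw": 100},
    {"delta_pos": [18.3, -23.8, 0], "yaw": -0.78, "jaw": 100},
    {"delta_pos": [21.4, -27.7, 0], "yaw": -0.91, "jaw": 100},
    {"delta_pos": [24.4, -31.7, 0], "yaw": -1.04, "jaw": 100}
  ],
  "grip_force": 40
}}

```text
clock: 2.1
eef_pos: [348.1, -181.2, 231.6]
tcp_rot: [3.14, 0.0, 1.463]
contact_force: [1.5, 0.5, -0.4]
opening: 1.004
grasp_force: 0.0
```

```bash
python3 -c "
from h import *
to(431,157.5,180,2.225); print(r.sense()['eef_pos'],r.sense()['tcp_rot'])"
```

```text
clock 2.1 delta_cm [34.57, 4.58, 5.16] yaw -0.762
[ 348.07493972 -181.19124717  231.61249753] [3.14047032e+00 2.90105494e-04 1.46250829e+00]
```

Emit:
{"api": "play_rows", "payload": {
  "steps": [
    {"delta_pos": [4.4, 0.6, 0.5], "yaw": -0.13, "jaw": 100},
    {"delta_pos": [8.8, 1.2, 1.2], "yaw": -0.26, "jaw": 100},
    {"delta_pos": [13.2, 1.8, 2], "yaw": -0.39, "jaw": 100},
    {"delta_pos": [17.6, 2.4, 2.8], "yaw": -0.52, "jaw": 100},
    {"delta_pos": [22, 3.0, 3.5], "yaw": -0.65, "jaw": 100},
    {"delta_pos": [26.4, 3.6, 4.2], "yaw": -0.76, "jaw": 100},
    {"delta_pos": [30.8, 4.2, 5], "yaw": -0.76, "jaw": 100},
    {"delta_pos": [34.6, 4.6, 5.2], "yaw": -0.76, "jaw": 100}
  ]
}}

```text
clock: 2.9
eef_pos: [432.7, 157.9, 178.8]
tcp_rot: [-3.142, -0.0, 2.219]
contact_force: [0.1, -0.3, 0.5]
opening: 0.995
grasp_force: 0.0
```

```bash
python3 -c "
from h import *
to(431,157.5,77,2.225); print(r.sense()['eef_pos'],r.sense()['tcp_rot'])"
```

```text
clock 2.9 delta_cm [0.07, -0.16, 10.18] yaw -0.006
[432.66497384 157.93244389 178.80158651] [-3.14151315e+00 -7.87872597e-05  2.21884160e+00]
```

Emit:
{"api": "play_rows", "payload": {
  "steps": [
    {"delta_pos": [0.07, -0.1, 2], "yaw": 0, "jaw": 100},
    {"delta_pos": [0.07, -0.1, 4.5], "yaw": 0, "jaw": 100},
    {"delta_pos": [0.07, -0.1, 7], "yaw": 0, "jaw": 100},
    {"delta_pos": [0.07, -0.1, 9], "yaw": 0, "jaw": 100},
    {"delta_pos": [0.07, -0.1, 10], "yaw": 0, "jaw": 100},
    {"delta_pos": [0.07, -0.1, 10.2], "yaw": 0, "jaw": 100},
    {"delta_pos": [0.07, -0.1, 10.2], "yaw": 0, "jaw": 80},
    {"delta_pos": [0.07, -0.1, 10.2], "yaw": 0, "jaw": 75}
  ]
}}

```text
clock: 3.7
eef_pos: [432.1, 155.9, 78.2]
tcp_rot: [3.14, 0.0, 2.218]
contact_force: [-0.3, -0.1, -0.3]
opening: 0.749
grasp_force: 0.0
```

Run:
```python
from h import *
to(431,157.5,77,2.225); print(r.sense()['eef_pos'],r.sense()['opening'])
im,d=vision.grab_frame("scene"); 
im2,d2=vision.grab_frame("top")
a=cv2.resize(im[70:190,190:310,::-1],(400,400)); b=cv2.resize(im2[200:300,150:250,::-1],(400,400))
cv2.imwrite("pics/grasp.png",np.hstack([a,b]))
P=cloud("scene",d); m=(abs(P[:,0]-431)<90)&(abs(P[:,1]-157)<90)
# finger points: along tool y axis dir, |t|>30
P=P[m]; a_=2.225; t=np.array([np.sin(a_),-np.cos(a_)]); q=(P[:,:2]-[431,157.5])@t
for lo,hi in ((30,40),(40,50),(50,62),(-40,-30),(-50,-40),(-62,-50)):
    k=(q>lo)&(q<hi)&(P[:,2]>66); print(lo,hi,k.sum(),np.percentile(P[k,2],[1,5,50]).round(1) if k.sum()>5 else '')
```

```text
clock 3.7 delta_cm [0.2, 0.01, 0.12] yaw -0.007
[432.11104285 155.85564719  78.16374849] 0.7485665656974348
30 40 596 [ 93.8 115.4 336.1]
40 50 220 [ 96.6 112.1 419.3]
50 62 180 [132.5 138.6 404.6]
-40 -30 416 [ 89.9 106.1 368.1]
-50 -40 247 [ 97.3 112.8 428.3]
-62 -50 299 [132.  140.9 425.2]
```

View pics/grasp.png

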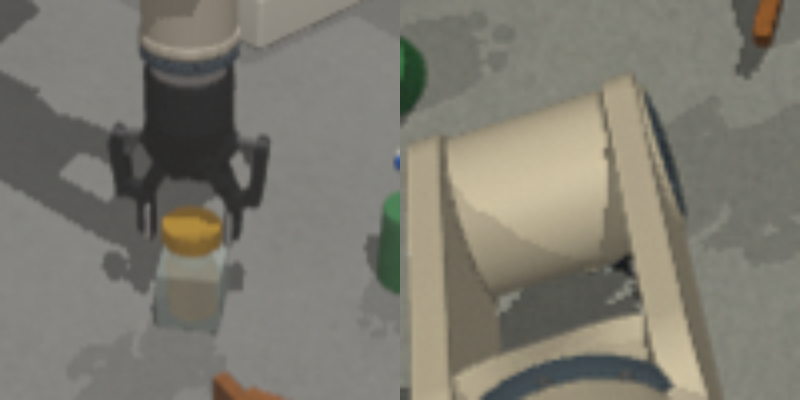

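The scene crop shows the open fingers on either side of the cap, with their tips about mid-cap (cap at crop (192,230)). I'll go 7 mm lower, then close.

Emit:
{"api": "play_rows", "payload": {
  "steps": [
    {"delta_pos": [0.2, 0, 0.4], "yaw": 0, "jaw": 75},
    {"delta_pos": [0.2, 0, 0.7], "yaw": 0, "jaw": 72},
    {"delta_pos": [0.2, 0, 0.7], "yaw": 0, "jaw": 68},
    {"delta_pos": [0.2, 0, 0.7], "yaw": 0, "jaw": 65},
    {"delta_pos": [0.2, 0, 0.7], "yaw": 0, "jaw": 62},
    {"delta_pos": [0.2, 0, 0.7], "yaw": 0, "jaw": 58},
    {"delta_pos": [0.2, 0, 0.7], "yaw": 0, "jaw": 50},
    {"delta_pos": [0.2, 0, 0.7], "yaw": 0, "jaw": 40}
  ],
  "grip_force": 60
}}

```text
clock: 4.6
eef_pos: [430.8, 157.6, 70.6]
tcp_rot: [3.14, 0.0, 2.218]
contact_force: [2.1, 3.8, 4.8]
opening: 0.62
grasp_force: 62.5
```

Run:
```python
from h import *
s=r.sense(); print({k:np.round(s[k],3).tolist() for k in s})
im,d=vision.grab_frame("scene")
P=cloud("scene",d); P=P[(abs(P[:,0]-431)<70)&(abs(P[:,1]-157)<70)]
a_=2.218; t=np.array([np.sin(a_),-np.cos(a_)]); n=np.array([np.cos(a_),np.sin(a_)]); q=(P[:,:2]-s["eef_pos"][:2])@t; w=(P[:,:2]-s["eef_pos"][:2])@n
for lo,hi in ((29,36),(36,45),(-36,-29),(-45,-36)):
    k=(q>lo)&(q<hi)&(abs(w)<16)&(P[:,2]>66); print(lo,hi,k.sum(),np.sort(P[k,2])[:12].round(1))
k=(P[:,2]>12)&(P[:,2]<68); print(cv2.minAreaRect(P[k][:,:2].astype(np.float32)))
cv2.imwrite("pics/g2.png",cv2.resize(im[80:180,200:300,::-1],(500,500)))
```

```text
{'clock': 4.6, 'qpos': [0.347, 0.335, 2.112, 0.0, 0.693, -0.3], 'qvel': [0.001, 0.0, 0.001, -0.001, 0.001, 0.0], 'joint_efforts': [-1.22, -43.717, -18.151, -0.534, 0.991, 0.03], 'eef_pos': [430.843, 157.585, 70.642], 'tcp_rot': [3.14, 0.0, 2.218], 'contact_force': [2.085, 3.797, 4.826], 'wrist_torque': [0.605, -0.316, 0.03], 'grasp_force': 62.509, 'opening': 0.62}
29 36 194 [78.8 80.6 84.  84.8 87.8 88.8 89.6 90.8 93.3 94.5 94.8 97.3]
36 45 216 [ 85.1  87.2  88.7  91.7  94.3  95.8  98.2  99.  102.  102.5 103.4 105.2]
-36 -29 69 [ 80.9  82.5  85.5  87.   88.9  90.8  93.   93.3  96.7  98.   99.1 101.9]
-45 -36 80 [ 83.9  84.6  86.4  88.1  91.5  92.1  92.8  97.8  99.1  99.8 102.3 104.7]
((433.0501403808594, 154.84596252441406), (61.10563278198242, 63.229637145996094), 38.495357513427734)
```

View pics/g2.png

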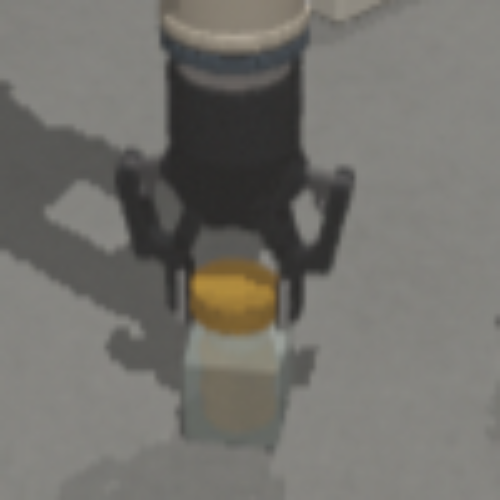

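The grip is good: the fingertips are at z≈79–80, on the cap at crop (235,295), and the jar is upright. I'll lift it slightly and carry it to the point in front of the brace mouth.

```bash
python3 -c "
from h import *
to(524.8,-17.3,74.4,1.838)"
```

```text
clock 4.65 delta_cm [-19.62, -3.04, -0.38] yaw 0.38
```

Emit:
{"api": "play_rows", "payload": {
  "steps": [
    {"delta_pos": [0, 0, -0.1], "yaw": 0, "jaw": 40},
    {"delta_pos": [0, 0, -0.25], "yaw": 0, "jaw": 40},
    {"delta_pos": [0, 0, -0.38], "yaw": 0, "jaw": 40},
    {"delta_pos": [-0.4, -0.06, -0.38], "yaw": 0.02, "jaw": 40},
    {"delta_pos": [-1.4, -0.22, -0.38], "yaw": 0.05, "jaw": 40},
    {"delta_pos": [-3, -0.46, -0.38], "yaw": 0.1, "jaw": 40},
    {"delta_pos": [-5, -0.77, -0.38], "yaw": 0.15, "jaw": 40},
    {"delta_pos": [-7, -1.08, -0.38], "yaw": 0.2, "jaw": 40}
  ],
  "grip_force": 90
}}

```text
clock: 5.45
eef_pos: [463.9, 93.5, 73.8]
tcp_rot: [-3.141, 0.0, 2.015]
contact_force: [-0.2, 0.1, -5.5]
opening: 0.613
grasp_force: 94.8
```

```bash
python3 -c "
from h import *
to(524.8,-17.3,74.4,1.838);print(r.sense()['eef_pos'])"
```

```text
clock 5.45 delta_cm [-12.62, 0.74, -0.06] yaw 0.177
[463.91665513  93.54355303  73.84268912]
```

Emit:
{"api": "play_rows", "payload": {
  "steps": [
    {"delta_pos": [-2, 0.1, -0.05], "yaw": 0.05, "jaw": 40},
    {"delta_pos": [-4.2, 0.25, -0.05], "yaw": 0.1, "jaw": 40},
    {"delta_pos": [-6.5, 0.38, -0.05], "yaw": 0.14, "jaw": 40},
    {"delta_pos": [-8.7, 0.5, -0.05], "yaw": 0.177, "jaw": 40},
    {"delta_pos": [-10.6, 0.62, -0.05], "yaw": 0.177, "jaw": 40},
    {"delta_pos": [-12, 0.7, -0.05], "yaw": 0.177, "jaw": 40},
    {"delta_pos": [-12.6, 0.74, -0.05], "yaw": 0.177, "jaw": 40},
    {"delta_pos": [-12.6, 0.74, -0.05], "yaw": 0.177, "jaw": 40}
  ]
}}

```text
clock: 6.25
eef_pos: [524.9, -16.2, 74.4]
tcp_rot: [-3.141, -0.0, 1.839]
contact_force: [-0.6, -0.5, -4.9]
opening: 0.612
grasp_force: 94.8
```

Run:
```python
from h import *
s=r.sense(); print(s["eef_pos"],s["tcp_rot"],s["contact_force"])
im,d=vision.grab_frame("scene"); np.savez("s3.npz",im=im,d=d)
P=cloud("scene",d); e=s["eef_pos"]; P=P[(np.hypot(P[:,0]-e[0],P[:,1]-e[1])<50)]
k=(P[:,2]>15)&(P[:,2]<60); B=P[k]; print(cv2.minAreaRect(B[:,:2].astype(np.float32)), np.sort(P[:,2])[:0])
ring=P[(P[:,2]>85)&(P[:,2]<104)]; print(ring.mean(0))
u,v=int(0),0
for t in ("jar","cap"):
    for o in vision.cut_out("scene",t)[:1]: print(t,o["conf"],o["uv"])
# face fits: normals in azimuth
a=np.radians(16); Rm=np.array([[np.cos(a),np.sin(a)],[-np.sin(a),np.cos(a)]]); q=(B[:,:2]-[669,24])@Rm.T
print(np.percentile(q,[2,50,98],axis=0).round(1), "tcp in brace",(Rm@(e[:2]-[669,24])).round(1))
for sgn,ax in ((1,0),(-1,1)):
    f=B[(sgn*q[:,ax]>np.percentile(sgn*q[:,ax],60))][:,:2]; 
    vx=cv2.fitLine(f.astype(np.float32),cv2.DIST_HUBER,0,.01,.01).ravel(); print("face",ax,np.degrees(np.arctan2(vx[1],vx[0]))%90,vx[2:])
to(669-.9613*75,24-.2756*75,74.4,1.838)
to(669+.9613*1,24+.2756*1,74.4,1.838)
```

```text
[524.92178605 -16.17268464  74.37698549] [-3.14122831e+00 -1.45411462e-04  1.83937393e+00] [-0.58590627 -0.4805698  -4.87638507]
((541.1927490234375, -27.186660766601562), (80.18612670898438, 46.0691032409668), 57.78422546386719) []
[531.82242481 -24.56219117  97.62859341]
jar 0.73 [225.6, 192.9]
cap 0.5 [224.2, 176.6]
[[-176.8  -30.4]
 [-131.9  -26.1]
 [-119.7   26.4]] tcp in brace [-149.6    1.1]
face 0 15.752571 [552.4105    -9.393664]
face 1 15.848113 [533.6657 -44.1198]
clock 6.4 delta_cm [-0.17, 7.49, -0.0] yaw 0.003
clock 6.4 delta_cm [-0.1, 15.09, -0.01] yaw 0.003
```

The jar is square to the brace (faces at 15.8°, brace 16°) and centred to within about 0.5 mm. I'll slide it in.

Emit:
{"api": "play_rows", "payload": {
  "steps": [
    {"delta_pos": [0, 1.2, 0], "yaw": 0, "jaw": 40},
    {"delta_pos": [0, 2.6, 0], "yaw": 0, "jaw": 40},
    {"delta_pos": [0, 4.0, 0], "yaw": 0, "jaw": 40},
    {"delta_pos": [0, 5.2, 0], "yaw": 0, "jaw": 40},
    {"delta_pos": [0, 6.2, 0], "yaw": 0, "jaw": 40},
    {"delta_pos": [0, 7.0, 0], "yaw": 0, "jaw": 40},
    {"delta_pos": [0, 7.6, 0], "yaw": 0, "jaw": 40},
    {"delta_pos": [0, 8.0, 0], "yaw": 0, "jaw": 40}
  ]
}}

```text
clock: 7.2
eef_pos: [602.3, 5.9, 74.4]
tcp_rot: [-3.141, -0.0, 1.841]
contact_force: [-0.4, -0.4, -5.4]
opening: 0.605
grasp_force: 94.9
```

Run:
```python
from h import *
s=r.sense(); e=s["eef_pos"]; print(e,s["contact_force"],s["wrist_torque"])
a=np.radians(16); Rm=np.array([[np.cos(a),np.sin(a)],[-np.sin(a),np.cos(a)]]); print("tcp in brace",(Rm@(e[:2]-[669,24])).round(1))
to(669+.9613*1,24+.2756*1,74.4,1.838)
```

```text
[602.3191404    5.90669031  74.44166823] [-0.37972634 -0.39077756 -5.42490639] [-0.00529888  0.04953065 -0.01946387]
tcp in brace [-69.1   1. ]
clock 7.2 delta_cm [-0.03, 7.01, 0.0] yaw 0.003
```

Emit:
{"api": "play_rows", "payload": {
  "steps": [
    {"delta_pos": [0, 0.8, 0], "yaw": 0, "jaw": 40},
    {"delta_pos": [0, 1.7, 0], "yaw": 0, "jaw": 40},
    {"delta_pos": [0, 2.6, 0], "yaw": 0, "jaw": 40},
    {"delta_pos": [0, 3.5, 0], "yaw": 0, "jaw": 40},
    {"delta_pos": [0, 4.4, 0], "yaw": 0, "jaw": 40},
    {"delta_pos": [0, 5.2, 0], "yaw": 0, "jaw": 40},
    {"delta_pos": [0, 5.8, 0], "yaw": 0, "jaw": 40},
    {"delta_pos": [0, 6.2, 0], "yaw": 0, "jaw": 40}
  ]
}}

```text
clock: 8.0
eef_pos: [662.3, 22.5, 74.5]
tcp_rot: [3.142, -0.0, 1.841]
contact_force: [-0.1, -0.1, -5.3]
opening: 0.611
grasp_force: 94.9
```

Run:
```python
from h import *
s=r.sense(); e=s["eef_pos"]; print(e,s["contact_force"],s["wrist_torque"])
a=np.radians(16); Rm=np.array([[np.cos(a),np.sin(a)],[-np.sin(a),np.cos(a)]]); print("tcp in brace",(Rm@(e[:2]-[669,24])).round(1))
```

```text
[662.30479123  22.52592019  74.48195528] [-0.1279671  -0.05480782 -5.29538481] [-0.010175    0.03804562 -0.02161444]
tcp in brace [-6.8  0.4]
```

Emit:
{"api": "play_rows", "payload": {
  "steps": [
    {"delta_pos": [0, 0.1, 0], "yaw": 0, "jaw": 40},
    {"delta_pos": [0, 0.2, 0], "yaw": 0, "jaw": 40},
    {"delta_pos": [0, 0.3, 0], "yaw": 0, "jaw": 40},
    {"delta_pos": [0, 0.4, 0], "yaw": 0, "jaw": 40},
    {"delta_pos": [0, 0.5, 0], "yaw": 0, "jaw": 40},
    {"delta_pos": [0, 0.6, 0], "yaw": 0, "jaw": 40},
    {"delta_pos": [0, 0.6, 0], "yaw": 0, "jaw": 40},
    {"delta_pos": [0, 0.6, 0], "yaw": 0, "jaw": 40}
  ]
}}

```text
clock: 8.8
eef_pos: [667.5, 23.9, 74.6]
tcp_rot: [-3.141, -0.0, 1.841]
contact_force: [-0.0, -0.3, -4.8]
opening: 0.617
grasp_force: 94.9
```

Run:
```python
from h import *
s=r.sense(); e=s["eef_pos"]; print(e,s["contact_force"],s["wrist_torque"])
a=np.radians(16); Rm=np.array([[np.cos(a),np.sin(a)],[-np.sin(a),np.cos(a)]]); print("tcp in brace",(Rm@(e[:2]-[669,24])).round(1))
```

```text
[667.47888809  23.92155673  74.55518251] [-2.94241621e-03 -2.88147696e-01 -4.79436524e+00] [0.00686603 0.0210322  0.00510661]
tcp in brace [-1.5  0.3]
```

Emit:
{"api": "play_rows", "payload": {
  "steps": [
    {"delta_pos": [0, 0.05, 0], "yaw": 0, "jaw": 40},
    {"delta_pos": [0, 0.1, 0], "yaw": 0, "jaw": 40},
    {"delta_pos": [0, 0.15, 0], "yaw": 0, "jaw": 40},
    {"delta_pos": [0, 0.2, 0], "yaw": 0, "jaw": 40},
    {"delta_pos": [0, 0.25, 0], "yaw": 0, "jaw": 40},
    {"delta_pos": [0, 0.3, 0], "yaw": 0, "jaw": 40},
    {"delta_pos": [0, 0.3, 0], "yaw": 0, "jaw": 40},
    {"delta_pos": [0, 0.3, 0], "yaw": 0, "jaw": 40}
  ]
}}

```text
clock: 9.6
eef_pos: [670.4, 24.7, 74.6]
tcp_rot: [-3.142, -0.0, 1.841]
contact_force: [-0.2, -0.1, -4.4]
opening: 0.61
grasp_force: 94.9
```

Run:
```python
from h import *
s=r.sense(); e=s["eef_pos"]; print(e,s["contact_force"],s["wrist_torque"])
a=np.radians(16); Rm=np.array([[np.cos(a),np.sin(a)],[-np.sin(a),np.cos(a)]]); print("tcp in brace",(Rm@(e[:2]-[669,24])).round(1))
```

```text
[670.42075849  24.74730827  74.56720692] [-0.19578562 -0.06031464 -4.42243441] [-0.00933069  0.03308664  0.03302504]
tcp in brace [1.6 0.3]
```

Emit:
{"api": "play_rows", "payload": {
  "steps": [
    {"delta_pos": [0, 0.05, 0], "yaw": 0, "jaw": 40},
    {"delta_pos": [0, 0.1, 0], "yaw": 0, "jaw": 40},
    {"delta_pos": [0, 0.15, 0], "yaw": 0, "jaw": 40},
    {"delta_pos": [0, 0.2, 0], "yaw": 0, "jaw": 40},
    {"delta_pos": [0, 0.25, 0], "yaw": 0, "jaw": 40},
    {"delta_pos": [0, 0.25, 0], "yaw": 0, "jaw": 40},
    {"delta_pos": [0, 0.25, 0], "yaw": 0, "jaw": 40},
    {"delta_pos": [0, 0.25, 0], "yaw": 0, "jaw": 40}
  ]
}}

```text
clock: 10.4
eef_pos: [672.7, 25.4, 74.5]
tcp_rot: [-3.141, -0.0, 1.841]
contact_force: [-2.8, -1.1, -2.8]
opening: 0.613
grasp_force: 95.0
```

Run:
```python
from h import *
s=r.sense(); e=s["eef_pos"]; print(e,s["contact_force"],s["wrist_torque"])
a=np.radians(16); Rm=np.array([[np.cos(a),np.sin(a)],[-np.sin(a),np.cos(a)]]); print("tcp in brace",(Rm@(e[:2]-[669,24])).round(1))
```

```text
[672.69105186  25.39589521  74.54649823] [-2.76924606 -1.09843591 -2.80884342] [-0.08523682  0.31629593 -0.05457004]
tcp in brace [3.9 0.3]
```

Emit:
{"api": "play_rows", "payload": {
  "steps": [
    {"delta_pos": [0, 0, 0.08], "yaw": 0, "jaw": 40},
    {"delta_pos": [0, 0, 0.16], "yaw": 0, "jaw": 40},
    {"delta_pos": [0, 0, 0.24], "yaw": 0, "jaw": 40},
    {"delta_pos": [0, 0, 0.32], "yaw": 0, "jaw": 40},
    {"delta_pos": [0, 0, 0.37], "yaw": 0, "jaw": 40},
    {"delta_pos": [0, 0.05, 0.37], "yaw": 0, "jaw": 40},
    {"delta_pos": [0, 0.1, 0.37], "yaw": 0, "jaw": 40},
    {"delta_pos": [0, 0.1, 0.37], "yaw": 0, "jaw": 40}
  ]
}}

```text
clock: 11.2
eef_pos: [673.7, 25.6, 71.1]
tcp_rot: [-3.141, 0.0, 1.841]
contact_force: [-2.5, -1.4, 3.2]
opening: 0.612
grasp_force: 95.6
```

Run:
```python
from h import *
s=r.sense(); e=s["eef_pos"]; print(e,s["contact_force"],s["wrist_torque"])
a=np.radians(16); Rm=np.array([[np.cos(a),np.sin(a)],[-np.sin(a),np.cos(a)]]); print("tcp in brace",(Rm@(e[:2]-[669,24])).round(1))
im,d=vision.grab_frame("scene"); cv2.imwrite("pics/home.png",cv2.resize(im[150:250,215:335,::-1],(720,600),interpolation=cv2.INTER_CUBIC))
```

```text
[673.72345505  25.59206656  71.0853418 ] [-2.50990691 -1.44644028  3.22906866] [-0.16707698  0.46645774  0.04279101]
tcp in brace [5.  0.2]
```

View pics/home.png

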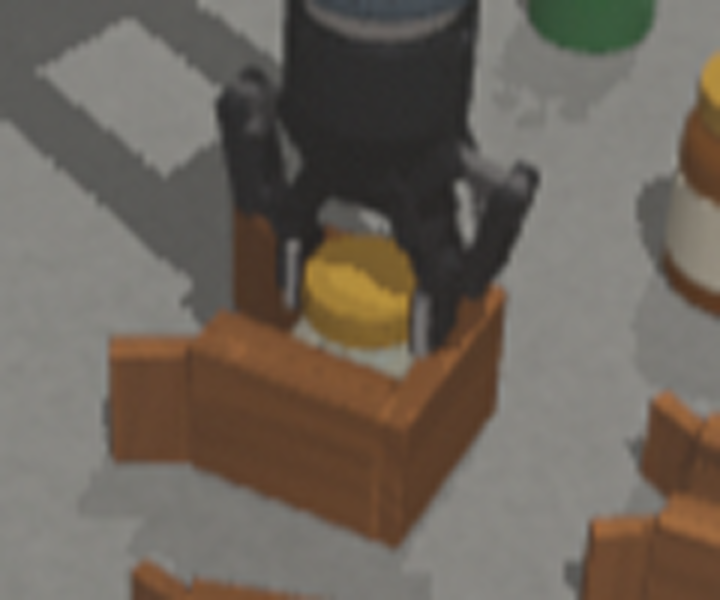

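The picture shows the jar deep in the brace, with the cap at (360,290) above the lips. The push force is still small, so I'll push further to check it is home.

Emit:
{"api": "play_rows", "payload": {
  "steps": [
    {"delta_pos": [0, 0.04, -0.02], "yaw": 0, "jaw": 40},
    {"delta_pos": [0, 0.08, -0.03], "yaw": 0, "jaw": 40},
    {"delta_pos": [0, 0.12, -0.03], "yaw": 0, "jaw": 40},
    {"delta_pos": [0, 0.16, -0.03], "yaw": 0, "jaw": 40},
    {"delta_pos": [0, 0.2, -0.03], "yaw": 0, "jaw": 40},
    {"delta_pos": [0, 0.2, -0.03], "yaw": 0, "jaw": 40},
    {"delta_pos": [0, 0.2, -0.03], "yaw": 0, "jaw": 40},
    {"delta_pos": [0, 0.2, -0.03], "yaw": 0, "jaw": 40}
  ]
}}

```text
clock: 12.05
eef_pos: [673.9, 25.7, 71.1]
tcp_rot: [-3.138, -0.0, 1.841]
contact_force: [-9.4, -3.9, 7.4]
opening: 0.614
grasp_force: 96.2
```

Run:
```python
from h import *
s=r.sense(); e=s["eef_pos"]; print(e,s["tcp_rot"],s["contact_force"],s["wrist_torque"])
a=np.radians(16); Rm=np.array([[np.cos(a),np.sin(a)],[-np.sin(a),np.cos(a)]]); print("tcp in brace",(Rm@(e[:2]-[669,24])).round(1))
im,d=vision.grab_frame("scene"); P=cloud("scene",d); q=np.c_[(P[:,:2]-[669,24])@Rm.T,P[:,2]]
# back wall outer/inner, cap front etc. from same picture
k=(q[:,2]>70)&(q[:,2]<77)&(abs(q[:,1])<45)&(q[:,0]>20)&(q[:,0]<60); print("wall top x",np.percentile(q[k,0],[3,97]),k.sum())
k=(q[:,2]>20)&(q[:,2]<60)&(abs(q[:,1])<35)&(q[:,0]>38)&(q[:,0]<60); print("wall outer face x",np.median(q[k,0]),k.sum())
k=(q[:,2]>97)&(q[:,2]<103)&(np.hypot(q[:,0]-5,q[:,1])<34); 
print("cap top",np.percentile(q[k,0],[2,98]),np.percentile(q[k,1],[2,98]),q[k].mean(0),k.sum())
k=(q[:,2]>50)&(q[:,2]<67)&(abs(q[:,1])<32)&(abs(q[:,0])<45); print("shoulder",np.percentile(q[k],[2,50,98],axis=0),k.sum())
```

```text
[673.93587088  25.70864938  71.09170951] [-3.13788071e+00 -3.11749141e-04  1.84094394e+00] [-9.4343944  -3.89404849  7.37072524] [-0.52578298  1.42931449  0.09594123]
tcp in brace [5.2 0.3]
wall top x [23.07321526 48.03243603] 165
wall outer face x 47.814699663450156 118
cap top [-22.21749449  32.96113607] [-24.41173243  22.67064886] [  2.62367503  -3.07094973 100.5354228 ] 210
shoulder [[-25.27388081 -13.499546    60.37709387]
 [ 18.31277616  -6.36325447  64.05443576]
 [ 26.88940404   6.15011765  66.60596145]] 32
```

It is now a hard stop: 10 N for 0.2 mm of movement, so the jar is home. I'll ease the push to a light one and start unscrewing with a firmer grip.

Emit:
{"api": "play_rows", "payload": {
  "steps": [
    {"delta_pos": [0, -0.1, 0], "yaw": 0, "jaw": 40},
    {"delta_pos": [0, -0.1, 0], "yaw": 0, "jaw": 40},
    {"delta_pos": [0, -0.1, 0], "yaw": -0.1, "jaw": 40},
    {"delta_pos": [0, -0.1, 0], "yaw": -0.2, "jaw": 40},
    {"delta_pos": [0, -0.1, 0], "yaw": -0.3, "jaw": 40},
    {"delta_pos": [0, -0.1, 0], "yaw": -0.4, "jaw": 40},
    {"delta_pos": [0, -0.1, 0], "yaw": -0.5, "jaw": 40},
    {"delta_pos": [0, -0.1, 0], "yaw": -0.6, "jaw": 40}
  ],
  "grip_force": 118
}}

```text
clock: 12.9
eef_pos: [673.0, 25.1, 71.2]
tcp_rot: [-3.139, -0.002, 2.444]
contact_force: [-9.3, -5.6, 7.8]
opening: 0.608
grasp_force: 123.8
```

Run:
```python
from h import *
s=r.sense(); e=s["eef_pos"]; print(e,s["tcp_rot"],s["contact_force"],s["wrist_torque"],s["opening"])
a=np.radians(16); Rm=np.array([[np.cos(a),np.sin(a)],[-np.sin(a),np.cos(a)]]); print("tcp in brace",(Rm@(e[:2]-[669,24])).round(1))
```

```text
[673.0443165   25.06973189  71.15471173] [-3.13878231e+00 -2.30304032e-03  2.44355987e+00] [-9.30694915 -5.60797752  7.76604481] [-0.62742056  1.51466843 -0.6650422 ] 0.6081356538910836
tcp in brace [ 4.2 -0.1]
```

The torque about z is 0.5–0.66 N m, so the thread is turning. I'll continue.

Emit:
{"api": "play_rows", "payload": {
  "steps": [
    {"delta_pos": [0, 0, 0], "yaw": -0.1, "jaw": 40},
    {"delta_pos": [0, 0, 0], "yaw": -0.2, "jaw": 40},
    {"delta_pos": [0, 0, 0], "yaw": -0.3, "jaw": 40},
    {"delta_pos": [0, 0, 0], "yaw": -0.4, "jaw": 40},
    {"delta_pos": [0, 0, 0], "yaw": -0.5, "jaw": 40},
    {"delta_pos": [0, 0, 0], "yaw": -0.6, "jaw": 40},
    {"delta_pos": [0, 0, 0], "yaw": -0.7, "jaw": 40},
    {"delta_pos": [0, 0, 0], "yaw": -0.7, "jaw": 40}
  ]
}}

```text
clock: 13.7
eef_pos: [673.3, 25.2, 71.5]
tcp_rot: [-3.141, -0.003, -3.14]
contact_force: [-10.3, -4.3, 9.4]
opening: 0.609
grasp_force: 126.8
```

Run:
```python
from h import *
s=r.sense(); e=s["eef_pos"]; print(e,s["tcp_rot"],s["contact_force"],s["wrist_torque"],s["opening"],s["qpos"])
a=np.radians(16); Rm=np.array([[np.cos(a),np.sin(a)],[-np.sin(a),np.cos(a)]]); print("tcp in brace",(Rm@(e[:2]-[669,24])).round(1))
im,d=vision.grab_frame("scene"); cv2.imwrite("pics/turned.png",cv2.resize(im[150:250,215:335,::-1],(720,600),interpolation=cv2.INTER_CUBIC))
```

```text
[673.27341246  25.24289982  71.46700932] [-3.14104753e+00 -3.02522909e-03 -3.13984798e+00] [-10.2822614   -4.28406702   9.42145182] [-0.54020735  1.545187   -0.17347422] 0.609270187557824 [ 3.54741056e-02  5.98504587e-01  1.63203441e+00 -5.59072769e-04
  9.14095627e-01 -1.53672573e+00]
tcp in brace [4.5 0. ]
```

Emit:
{"api": "play_rows", "payload": {
  "steps": [
    {"delta_pos": [0.1, -0.03, -0.05], "yaw": 0, "jaw": 40},
    {"delta_pos": [0.2, -0.06, -0.1], "yaw": 0, "jaw": 40},
    {"delta_pos": [0.2, -0.06, -0.15], "yaw": 0, "jaw": 40},
    {"delta_pos": [0.2, -0.06, -0.22], "yaw": 0, "jaw": 40},
    {"delta_pos": [0.2, -0.06, -0.3], "yaw": 0, "jaw": 40},
    {"delta_pos": [0.2, -0.06, -0.4], "yaw": 0, "jaw": 40},
    {"delta_pos": [0.2, -0.06, -0.5], "yaw": 0, "jaw": 40},
    {"delta_pos": [0.2, -0.06, -0.5], "yaw": 0, "jaw": 40}
  ]
}}

```text
clock: 14.55
eef_pos: [673.3, 25.6, 76.8]
tcp_rot: [3.141, 0.001, 3.141]
contact_force: [-1.0, -0.0, -0.0]
opening: 0.604
grasp_force: 123.9
```

Run:
```python
from h import *
s=r.sense(); e=s["eef_pos"]; print(e,s["tcp_rot"],s["contact_force"],s["wrist_torque"],s["opening"])
a=np.radians(16); Rm=np.array([[np.cos(a),np.sin(a)],[-np.sin(a),np.cos(a)]]); print("tcp in brace",(Rm@(e[:2]-[669,24])).round(1))
```

```text
[673.3353022   25.55045016  76.76411418] [3.14135310e+00 1.22437568e-03 3.14092218e+00] [-0.95168894 -0.00989892 -0.01296193] [ 0.0123621   0.09543445 -0.07259333] 0.6035532354131361
tcp in brace [4.6 0.3]
```

The vertical force is about 0, so the cap is free. I'll lift it straight up.

Emit:
{"api": "play_rows", "payload": {
  "steps": [
    {"delta_pos": [0, 0, -0.2], "yaw": 0, "jaw": 40},
    {"delta_pos": [0, 0, -0.4], "yaw": 0, "jaw": 40},
    {"delta_pos": [0, 0, -0.65], "yaw": 0, "jaw": 40},
    {"delta_pos": [0, 0, -0.95], "yaw": 0, "jaw": 40},
    {"delta_pos": [0, 0, -1.25], "yaw": 0, "jaw": 40},
    {"delta_pos": [0, 0, -1.55], "yaw": 0, "jaw": 40},
    {"delta_pos": [0, 0, -1.7], "yaw": 0, "jaw": 40},
    {"delta_pos": [0, 0, -1.7], "yaw": 0, "jaw": 40}
  ]
}}

```text
clock: 15.35
eef_pos: [673.0, 25.4, 93.5]
tcp_rot: [3.142, 0.001, 3.141]
contact_force: [0.3, -0.1, 0.1]
opening: 0.604
grasp_force: 123.9
```

Run:
```python
from h import *
s=r.sense(); e=s["eef_pos"]; print(e,s["tcp_rot"],s["contact_force"],s["wrist_torque"],s["opening"])
im,d=vision.grab_frame("scene"); cv2.imwrite("pics/lift.png",cv2.resize(im[140:250,205:337,::-1],(720,600),interpolation=cv2.INTER_CUBIC))
```

```text
[672.96865989  25.37201563  93.53711265] [3.14154663e+00 5.34095745e-04 3.14082952e+00] [ 0.28561767 -0.07618871  0.05825098] [ 0.02388738  0.02972716 -0.03518004] 0.6037006531602367
```

View pics/lift.png

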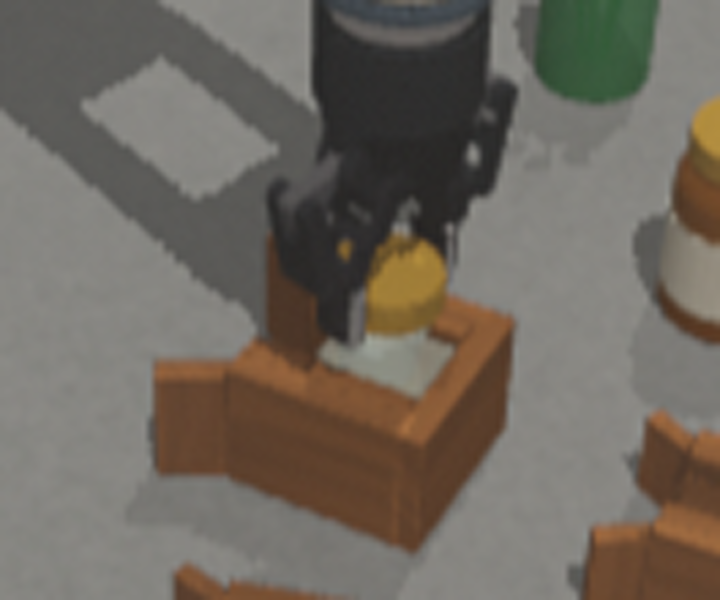

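The picture shows the cap (400,285) held above the neck and the jar shoulder (400,355) in the brace. One quick check of the jar against the back wall before handing in.

Run:
```python
from h import *
a=np.radians(16); Rm=np.array([[np.cos(a),np.sin(a)],[-np.sin(a),np.cos(a)]])
im,d=vision.grab_frame("scene"); P=cloud("scene",d); q=np.c_[(P[:,:2]-[669,24])@Rm.T,P[:,2]]
k=(q[:,2]>56)&(q[:,2]<66)&(abs(q[:,1])<30)&(abs(q[:,0])<45); B=q[k]; print("shoulder n",k.sum(),np.percentile(B,[2,50,98],axis=0).round(1).tolist())
k=(q[:,2]>71)&(q[:,2]<77)&(abs(q[:,1])<20)&(q[:,0]>25)&(q[:,0]<60); print("wall top x",np.percentile(q[k,0],[2,98]).round(1),k.sum())
k=(q[:,2]>75)&(q[:,2]<94)&(np.hypot(q[:,0]-4,q[:,1])<24); print("neck/mouth",k.sum(),np.percentile(q[k],[2,50,98],axis=0).round(1).tolist() if k.sum() else '')
im,d=vision.grab_frame("top"); P=cloud("top",d); q=np.c_[(P[:,:2]-[669,24])@Rm.T,P[:,2]]
k=(q[:,2]>56)&(q[:,2]<66)&(abs(q[:,1])<30)&(abs(q[:,0])<45); print("top shoulder",k.sum(),np.percentile(q[k],[2,98],axis=0).round(1).tolist() if k.sum() else '')
```

```text
shoulder n 67 [[-27.6, -10.6, 60.2], [18.9, 4.4, 62.8], [26.7, 28.7, 65.3]]
wall top x [33.3 49.1] 64
neck/mouth 72 [[-8.4, -21.7, 75.2], [9.8, -12.9, 85.3], [20.8, 5.5, 91.0]]
top shoulder 0
```

```bash
python3 -c "
from h import *
print(r.sign_off())"
```

```text
the job is handed in; nothing more can be done
None
```

I slid the jar home in the brace and unscrewed its cap. I handed the job in with the cap held level about 12 mm above the open mouth, at roughly 15.5 s on the robot's clock; the hand-in returned no verdict.

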